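# Click the torque wheel to its orange mark and start the driver

### The job

On the grey control box of the electric screwdriver, roll the knurled black thumbwheel with a fingertip until its orange bar comes up to the top and clicks in level with the white lines on the two ears; then press the green button all the way down and let it come up again. Do not press the button before the wheel is set. Use fingertips only: take nothing between the fingers, lift nothing, and leave the box and the things round it where they stand.

Things in the scene. Friction and masses are not known exactly. Their poses are not given: they have to be found in the camera images.
- control_box: Grey control box, 130 (x) x 170 (y) x 60 mm high, 2 to 3 kg, loose on rubber feet. Origin at the centre of its underside; its x points away from the robot at yaw 0, z up. On top, at box y = +40 mm, a thumbwheel between two aluminium ears (tops at 78 mm); at y = -45 mm a green button. Obstacle: a fixed fan, 440 mm high, 290 mm wide, stands on the bench at x 0.32, y 0: pass above it.
- wheel_top (a point): Highest point of the thumbwheel, mid-rim, 88 mm above the bench (box frame [0, 0.040, 0.088]); does not turn with the wheel. Its axes are the box's. The wheel sits on a spring: it gives from about 2.5 N and sinks at most 5 mm (about 8 N). Press the top down 3 to 4 mm and stroke along the box's x: 17 mm of stroke is one click.
- wheel_axle (a point): Centre of the thumbwheel: a black knurled disc standing on edge, radius 32 mm, 24 mm wide, its axle along the box's y. This point lies on the axle, 32 mm below the wheel's top.
- torque_wheel (a joint): Angle of the thumbwheel, rad. 0: orange bar exactly at the top. Negative: the bar is on the robot's side; stroke the top to box +x to raise the value. It clicks into rest at -1.05, -0.52, 0, 0.52, 1.05 (white ribs, orange at 0). Starts at -1.05 or -0.52. Left past half a click, it is drawn on into the next rest. Passing a click takes 0.06 Nm (2 N at the rim).
- start_button_top (a point): Centre of the top face of the round green push button, 28 mm in diameter, in a low black collar on the box top at box y = -45 mm; the top stands 74 mm above the bench, 9 mm above the collar. It is pressed straight down.
- start_button (a joint): Travel of the green button, m: 0 up, 0.006 fully down, which takes 5 N; it springs back.
- tape_yellow: Roll of yellow tape lying flat, 90 mm across, 24 mm high; bystander. Origin at the centre of its underside.
- jar_rivets: Jar with a black lid, 60 mm across, 69 mm high; bystander. Origin at the centre of its underside.
- nipper: Pliers with blue handles lying flat, 69 x 148 x 12 mm; bystander. Origin at the centre of the underside.
- marker: Red and white marker pen lying, 135 mm long; bystander. Origin at the centre of the underside.
- tape_black: Roll of black tape lying flat, 66 mm across, 18 mm high; bystander. Origin at the centre of its underside.

How it is judged:
By the outcome, as a careful person would: the job done as asked, in the order asked, and still so for the second after the job is handed in, with the robot touching nothing.
It also fails if it takes over 54 s, if anything falls off the work surface, if the arm or the gripper's body presses on something with over 40 N, if the wrist force passes 120 N, or if a joint passes its speed limit or range.

### The arm

A 6-joint arm with a two-finger parallel gripper is mounted at the origin on a cart in front of the work surface, level with it; the furniture and walls round the work are solid. World frame = base frame: x ahead of the robot, y to its left, z up, the work surface at z = 0. Lengths are in mm, angles in degrees, forces in N, time in s.
With the tool pointing down it reaches from about 425 to 1125 mm from the base axis. Payload 14.9 kg.
Tool frame: the origin (TCP) lies at the very end of the fingers, on their centre line; the grasp point (between the pads) lies 19 mm behind it; z points along the fingers, y is the direction in which the jaws open and shut (so a half turn about z gives the same grasp; the last joint's range is limited). The gripper opens to 91 mm and grips with 3 to 60 N. Pads are 32 mm wide; open, the fingers measure 118 mm over their backs; the gripper's body (76 mm by 178 mm) begins 60 mm behind the grasp point.
Start: joints at [70.457, 21.709, 99.362, -0, 58.929, -1.908], TCP at [212.081, 667.113, 213.932] pointing down, gripper open.
Joint ranges: [-158.91, 158.91], [-42.39, 125.64], [0.06, 152.35], [-60.88, 240.88], [17.5, 164.5], [-176.32, 176.32]. Speed limits (degrees/s): [108.29, 108.29, 136.94, 180, 180, 180].

### API

Orientations are given as a 3x3 rotation matrix whose columns are the frame's x, y, z axes.
In Python, from station import env gives the robot as it stands. The module is installed in compiled form; this text tells all that it offers.
- The arm moves only by the shell command python3 -m creep 'ROWS' [OPENING] [FORCE]. ROWS is JSON, a list of rows, each an object of numbers: "tx", "ty", "tz": the shift along the tool's x, y, z in cm; "rx", "ry", "rz": the turn, a rotation vector about the tool's x, y, z in rad. A call has 1 to 10 rows; each row shifts and turns the commanded pose from where the row before left it, along the tool's axes as they then stand; what a row does not reach is not made up. A row lasts 1/8 s, in which the tool goes at most 62.5 mm and 10.7 degrees, less where a joint would pass 70% of its speed; a pose out of reach is approached as far as the arm can. A call is refused whole if a number of a shift passes 6.25 or a number of a turn 0.188, either way. A call with a gripper value outside its range is refused whole. OPENING is the finger opening in cm, from 0 to 9.12, set as the call begins (- or left out, the last holds). The fingers move at their own pace and stop on an object; FORCE is the grip in N (left out, the last holds). Time passes only in rows, so rows that do not move let the fingers close. It gives the time, the measured TCP pose, the force and the opening at its end, in the units of the state.
- env.sense(): the state, without advancing time (a new reading comes with each control period).
- env.read_camera(name): name is "scene" or "top" or "wrist"; returns a dict with "color" (480x640x3 uint8, red, green, blue), "z_map" (480x640 float32, mm along the optical axis (not along the pixel's ray), 0 where there is no reading), "intrinsics" (3x3 intrinsics, pixels), "camera_from_world" (4x4, takes a point from world to camera coordinates). Camera axes: x right, y down, z forward; pixel columns grow to the right and rows downward; lengths in mm; the calibration is good to about 2 mm. A picture is of the moment at which its call begins.
- env.sign_off(): hands the job in, once; it reports no verdict.
The state is a dict: "time_s": time; "q": joint angles; "joint_vel": joint speeds; "tau": joint torques, N m; "tcp_pos": TCP position; "tool_rot": TCP orientation; "force": force on the tool from outside, world axes, zero at the start; "wrist_torque": the same for the moment, N m; "grip_width": finger opening in mm.
Only numpy, scipy, OpenCV 4.12 (cv2) and the standard library are available. Lean on these libraries where they do the work, as an engineer would, in place of code of your own. Each camera call takes 0.05 s, during which the arm holds its last target. There are 200 camera calls.

## Working session

There is one attempt and no reset: what is moved stays moved. The work goes in short steps, Python scripts to look and compute and a shell command to move; the robot and the scene stay as the last step left them, time stands still between calls to the robot, and variables do not carry over. Pictures are saved under pics/ and viewed, about 8 in all and at most 12, crops included, and the job is handed in when it is done.

```bash
mkdir -p pics
cat > h.py <<'E'
from station import env
import numpy as np, cv2
def cam(n,f=None):
    c=env.read_camera(n)
    if f: cv2.imwrite('pics/'+f,c['color'][:,:,::-1])
    return c
def pts(c):
    K=np.array(c['intrinsics']);T=np.linalg.inv(np.array(c['camera_from_world']))
    z=c['z_map'];v,u=np.mgrid[:480,:640]
    P=np.stack([(u-K[0,2])/K[0,0]*z,(v-K[1,2])/K[1,1]*z,z,np.ones_like(z)],-1)
    return (P@T.T)[...,:3]
E
python3 - <<'E'
from h import *
s=env.sense();print({k:np.round(v,3).tolist() for k,v in s.items()})
for n in('scene','top'):
    c=cam(n,n+'0.png');np.savez('pics/%s0.npz'%n,**c);print(n,np.round(c['intrinsics'],1).tolist(),np.round(np.linalg.inv(c['camera_from_world']),3).tolist())
E
```

```text
{'time_s': 0.0, 'q': [70.456, 21.739, 99.395, -0.001, 58.929, -1.908], 'joint_vel': [0.086, -0.027, -0.056, 0.012, 0.092, 0.055], 'tau': [-0.002, -76.373, -43.438, 0.065, 0.042, -0.0], 'tcp_pos': [211.955, 666.72, 213.282], 'tool_rot': [[-0.953, 0.303, -0.0], [0.303, 0.953, -0.001], [0.0, -0.001, -1.0]], 'force': [-0.143, 0.178, -0.849], 'wrist_torque': [0.0, -0.012, 0.04], 'grip_width': 91.28}
scene [[556.2, 0.0, 319.8], [0.0, 556.2, 248.9], [0.0, 0.0, 1.0]] [[0.834, -0.282, 0.474, -40.671], [-0.551, -0.389, 0.739, -1174.397], [-0.024, -0.877, -0.48, 668.863], [0.0, 0.0, 0.0, 1.0]]
top [[475.6, 0.0, 308.2], [0.0, 475.6, 239.5], [0.0, 0.0, 1.0]] [[0.022, -0.986, 0.163, 373.04], [-1.0, -0.02, 0.01, -324.927], [-0.007, -0.163, -0.987, 983.273], [0.0, 0.0, 0.0, 1.0]]
```

View pics/scene0.png

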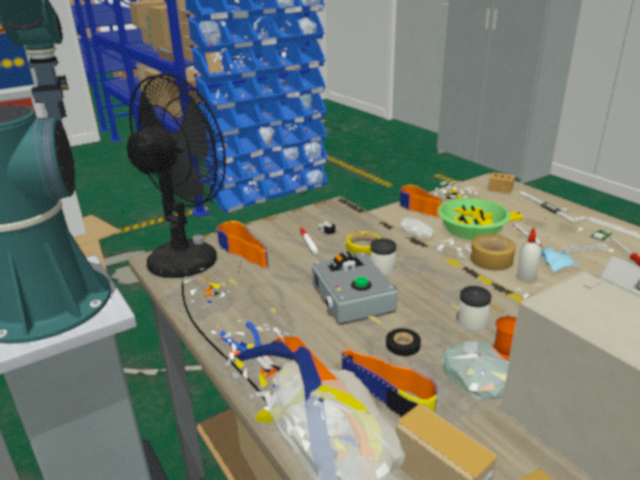

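View pics/top0.png

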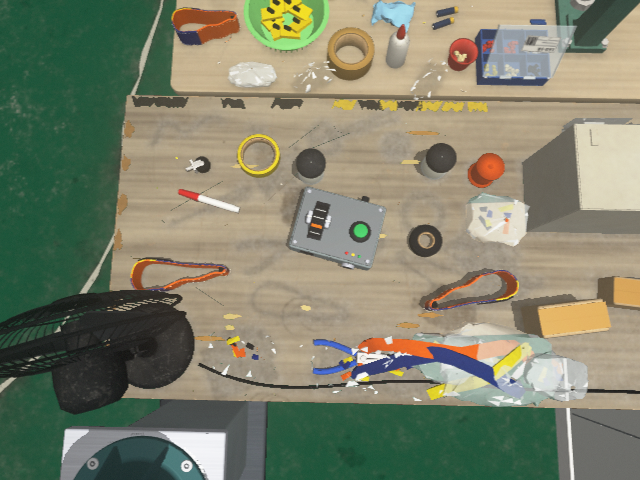

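The scene view shows the grey box at about (355,288), with the fan to its left. In the top view the wheel is at about (318,220), with a thin orange bar near (318,207), and the button is at (362,231). I'll measure these now.

Run:
```python
from h import *
c=dict(np.load('pics/top0.npz'));P=pts(c);H=P[...,2];im=c['color']
K=c['intrinsics'];T=np.linalg.inv(c['camera_from_world'])
def ray(u,v,h):
    d=T[:3,:3]@np.linalg.inv(K)@[u,v,1];o=T[:3,3];return o+d*(h-o[2])/d[2]
R=np.zeros((480,640),bool);R[175:280,275:400]=1
m=(R&(H>52)&(H<68)).astype(np.uint8)
m=cv2.morphologyEx(m,cv2.MORPH_CLOSE,np.ones((15,15)))
cn=max(cv2.findContours(m,0,2)[0],key=cv2.contourArea)[:,0]
W=np.array([ray(u,v,60)[:2] for u,v in cn],np.float32)
r=cv2.minAreaRect(W);print('box',r,np.median(H[m>0]))
hsv=cv2.cvtColor(im,cv2.COLOR_RGB2HSV)
g=R&(hsv[...,0]>45)&(hsv[...,0]<85)&(hsv[...,1]>120)
v,u=np.nonzero(g);n=len(u);print('button',n,u.mean(),v.mean(),ray(u.mean(),v.mean(),74),np.median(P[g],0))
o=R&(hsv[...,0]<18)&(hsv[...,1]>130);o[:,:300]=0;o[:,340:]=0;o[245:]=0
v,u=np.nonzero(o);print('orange',n,u.mean(),v.mean(),np.median(P[o],0))
w=R&(H>80);print('high',w.sum(),P[w].mean(0),P[w].min(0),P[w].max(0), np.argwhere(w).mean(0))
cv2.imwrite('pics/top0c.png',cv2.resize(im[175:285,275:400,::-1],None,fx=5,fy=5,interpolation=2))
```

```text
box ((568.3270263671875, -370.46759033203125), (179.62803649902344, 155.7729949951172), 75.7998275756836) 59.206486451792046
button 159 360.27672955974845 231.0943396226415 [ 542.06979433 -416.52225689   74.        ] [ 543.9800809  -416.22366599   72.42952476]
orange 159 315.85 225.55 [ 548.94066388 -330.23764862   82.684168  ]
high 301 [ 532.33295092 -333.36051207  234.15764271] [ 373.04022856 -355.26721296   80.01475066] [ 586.96139842 -316.36683778  983.27266774] [218.51162791 323.04318937]
```

View pics/top0c.png

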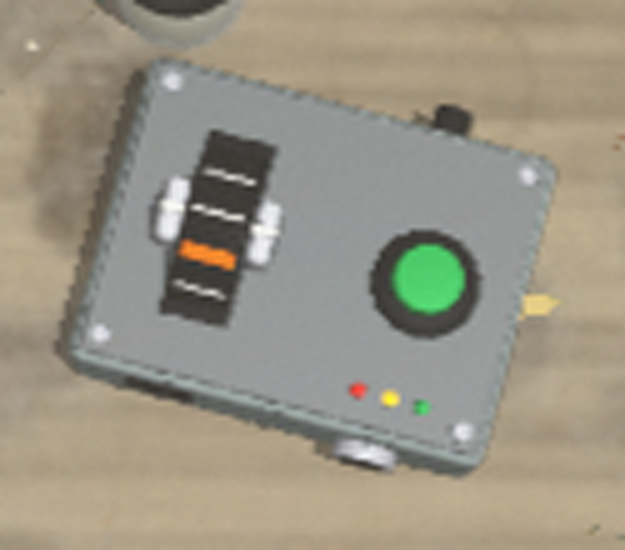

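The zoomed crop shows the orange bar at (208,254), about 16 mm below the ear lines (173,207)–(265,230). That puts the wheel at -0.52, so it needs one click towards +x. The corner screws will give me the box pose.

```bash
cat >> h.py <<'E'
def ray(c,u,v,h):
    T=np.linalg.inv(c['camera_from_world']);d=T[:3,:3]@np.linalg.inv(c['intrinsics'])@[u,v,1];o=T[:3,3];return o+d*(h-o[2])/d[2]
def tool(p):   # target world -> tool-frame shift in cm
    s=env.sense();return np.round(np.array(s['tool_rot']).T@(np.array(p)-s['tcp_pos'])/10,2)
E
python3 - <<'E'
from h import *
c=dict(np.load('pics/top0.npz'))
q=lambda u,v,h:ray(c,275+(u-2)/5,175+(v-2)/5,h)[:2]
a,b,d,e=[q(*p,60) for p in((172,80),(528,176),(462,431),(100,332))]
print('sides',[np.linalg.norm(x) for x in(a-b,b-d,d-e,e-a)])
x=(a-e)+(b-d);y=(a-b)+(e-d)
print('yaw',np.degrees(np.arctan2(x[1],x[0])),np.degrees(np.arctan2(-y[0],y[1])))
t=np.arctan2(x[1],x[0])*.5+np.arctan2(-y[0],y[1])*.5
R=np.array([[np.cos(t),-np.sin(t)],[np.sin(t),np.cos(t)]]);C=(a+b+d+e)/4
print('C',C,'wheel',C+R@[0,40],'button',C+R@[0,-45],q(428,278,74))
print('earmid',(q(173,207,78)+q(265,230,78))/2,'orange',q(208,254,83.8),'expected',C+R@[-16,40])
for p in([212,667,600],[600,300,600],[650,0,600],[558,-335,600],[558,-335,150]):print(tool(p))
E
```

```text
sides [np.float64(146.85490514450316), np.float64(105.75151149756498), np.float64(146.87409073823923), np.float64(106.04843900172946)]
yaw -14.2645262674975 -14.338937424454043
C [ 555.42546068 -373.14201254] wheel [ 565.30659278 -334.38168194] button [ 544.30918707 -416.74738447] [ 543.83340213 -416.36671517]
earmid [ 564.95141003 -334.69362819] orange [ 549.66793814 -330.6642207 ] expected [ 549.80246054 -330.4292291 ]
[ 1.000e-02 -1.000e-02 -3.866e+01]
[-48.09 -23.23 -38.64]
[-61.94 -50.31 -38.61]
[-63.32 -85.02 -38.58]
[-63.32 -84.98   6.42]
```

All the measurements agree to within 1 mm. Next I close the fingers, rise and cross above the fan.

```bash
python3 -m creep '[{"tz":-4},{"tz":-5},{"tz":-5},{"tz":-5},{"tz":-5},{"tz":-5},{"tz":-5},{"tz":-4},{"tz":-2,"rz":-0.058},{}]' 0 20 && python3 -c "
from h import *
print(env.sense()['q'])
for p in([212,667,600],[600,300,620],[650,0,620],[565,-334,620]):print(tool(p))"
```

```text
validation failed for argument at $[0]...
```

```bash
python3 -m creep '[{"tx":0,"ty":0,"tz":-4.0,"rx":0,"ry":0,"rz":0}]' 0 20;  python3 -m creep 2>&1 | head
```

```text
time_s: 0.22
tcp_pos: [211.4, 665.3, 250.9]
tool_rot: [[-0.953, 0.303, -0.002], [0.303, 0.953, -0.006], [0.0, -0.006, -1.0]]
force: [0.4, -0.3, 0.8]
grip_width: 84.0
invalid input
```

All six keys are required in every row.

```bash
python3 -m creep '[{"tx":0,"ty":0,"tz":-5,"rx":0,"ry":0,"rz":0},{"tx":0,"ty":0,"tz":-5,"rx":0,"ry":0,"rz":0},{"tx":0,"ty":0,"tz":-5,"rx":0,"ry":0,"rz":0},{"tx":0,"ty":0,"tz":-5,"rx":0,"ry":0,"rz":0},{"tx":0,"ty":0,"tz":-5,"rx":0,"ry":0,"rz":0},{"tx":0,"ty":0,"tz":-5,"rx":0,"ry":0,"rz":0},{"tx":0,"ty":0,"tz":-4,"rx":0,"ry":0,"rz":0},{"tx":0,"ty":0,"tz":-2,"rx":0,"ry":0,"rz":-0.058},{"tx":0,"ty":0,"tz":0,"rx":0,"ry":0,"rz":0}]' && python3 -c "
from h import *
print(env.sense()['q'])
for p in([212,667,600],[600,300,620],[650,0,620],[565,-334,620]):print(tool(p))"
```

```text
time_s: 1.35
tcp_pos: [212.1, 667.3, 615.0]
tool_rot: [[-0.969, 0.247, 0.001], [0.247, 0.969, 0.002], [-0.0, 0.002, -1.0]]
force: [0.2, 0.3, -0.1]
grip_width: 0.5
[ 7.04564106e+01  9.87111170e+00  7.40276518e+01 -6.27034671e-04
  9.59953495e+01 -5.21597942e+00]
[ 0.01 -0.03  1.5 ]
[-46.67 -25.99  -0.54]
[-58.94 -53.82  -0.59]
[-58.97 -88.28  -0.65]
```

```bash
python3 -m creep '[{"tx":-4.7,"ty":-2.6,"tz":0,"rx":0,"ry":0,"rz":0},{"tx":-4.7,"ty":-2.6,"tz":0,"rx":0,"ry":0,"rz":0},{"tx":-4.7,"ty":-2.6,"tz":0,"rx":0,"ry":0,"rz":0},{"tx":-4.7,"ty":-2.6,"tz":0,"rx":0,"ry":0,"rz":0},{"tx":-4.7,"ty":-2.6,"tz":0,"rx":0,"ry":0,"rz":0},{"tx":-4.7,"ty":-2.6,"tz":0,"rx":0,"ry":0,"rz":0},{"tx":-4.7,"ty":-2.6,"tz":0,"rx":0,"ry":0,"rz":0},{"tx":-4.7,"ty":-2.6,"tz":0,"rx":0,"ry":0,"rz":0},{"tx":-4.7,"ty":-2.6,"tz":0,"rx":0,"ry":0,"rz":0},{"tx":-4.4,"ty":-2.6,"tz":0,"rx":0,"ry":0,"rz":0}]' && python3 -m creep '[{"tx":-2,"ty":-4.6,"tz":0,"rx":0,"ry":0,"rz":0},{"tx":-2,"ty":-4.6,"tz":0,"rx":0,"ry":0,"rz":0},{"tx":-2,"ty":-4.6,"tz":0,"rx":0,"ry":0,"rz":0},{"tx":-2,"ty":-4.6,"tz":0,"rx":0,"ry":0,"rz":0},{"tx":-2,"ty":-4.6,"tz":0,"rx":0,"ry":0,"rz":0},{"tx":-2,"ty":-4.6,"tz":0,"rx":0,"ry":0,"rz":0},{"tx":0,"ty":-5,"tz":0,"rx":0,"ry":0,"rz":0},{"tx":0,"ty":-5,"tz":0,"rx":0,"ry":0,"rz":0},{"tx":0,"ty":-5,"tz":0,"rx":0,"ry":0,"rz":0},{"tx":0,"ty":-5,"tz":0,"rx":0,"ry":0,"rz":0}]' && python3 -c "
from h import *
print(env.sense()['q'])
for p in([565,-334,620],[565,-334,150],[557,-332,100]):print(tool(p))"
```

```text
time_s: 2.6
tcp_pos: [601.3, 298.2, 611.9]
tool_rot: [[-0.969, 0.249, -0.002], [0.249, 0.969, -0.001], [0.002, -0.001, -1.0]]
force: [-0.1, 0.4, -0.4]
grip_width: 0.3
time_s: 3.85
tcp_pos: [598.1, -192.6, 612.1]
tool_rot: [[-0.969, 0.249, -0.002], [0.249, 0.969, 0.001], [0.002, 0.0, -1.0]]
force: [-0.4, -0.1, 0.7]
grip_width: 0.7
[-1.99742169e+01  2.42524610e+00  8.24785429e+01 -2.96733821e-03
  9.52105391e+01 -9.55757785e+01]
[ -0.3  -14.52  -0.8 ]
[ -0.4  -14.52  46.2 ]
[  0.42 -14.53  51.2 ]
```

```bash
python3 -m creep '[{"tx":0,"ty":-4.8,"tz":0,"rx":0,"ry":0,"rz":0},{"tx":0.2,"ty":-4.8,"tz":0,"rx":0,"ry":0,"rz":0},{"tx":0.2,"ty":-4.9,"tz":0,"rx":0,"ry":0,"rz":0},{"tx":0,"ty":0,"tz":5,"rx":0,"ry":0,"rz":0},{"tx":0,"ty":0,"tz":5,"rx":0,"ry":0,"rz":0},{"tx":0,"ty":0,"tz":5,"rx":0,"ry":0,"rz":0},{"tx":0,"ty":0,"tz":5,"rx":0,"ry":0,"rz":0},{"tx":0,"ty":0,"tz":5,"rx":0,"ry":0,"rz":0},{"tx":0,"ty":0,"tz":5,"rx":0,"ry":0,"rz":0},{"tx":0,"ty":0,"tz":5,"rx":0,"ry":0,"rz":0}]' && python3 -m creep '[{"tx":0,"ty":0,"tz":5,"rx":0,"ry":0,"rz":0},{"tx":0,"ty":0,"tz":5,"rx":0,"ry":0,"rz":0},{"tx":0,"ty":0,"tz":3,"rx":0,"ry":0,"rz":0},{"tx":0,"ty":0,"tz":0,"rx":0,"ry":0,"rz":0},{"tx":0,"ty":0,"tz":0,"rx":0,"ry":0,"rz":0}]' && python3 -c "
from h import *
c=cam('wrist','w1.png')
c=cam('scene','s1.png')
F=[env.sense()['force'][2]]
print(F,env.sense()['q'],tool([557,-332.3,92]))"
```

```text
time_s: 5.1
tcp_pos: [558.1, -329.9, 260.7]
tool_rot: [[-0.969, 0.249, -0.002], [0.249, 0.969, 0.001], [0.002, 0.001, -1.0]]
force: [0.4, -0.2, -0.2]
grip_width: 0.4
time_s: 5.72
tcp_pos: [559.3, -330.7, 134.7]
tool_rot: [[-0.969, 0.248, 0.0], [0.248, 0.969, -0.0], [-0.0, -0.0, -1.0]]
force: [-0.5, 0.7, -0.0]
grip_width: 0.2
[np.float64(1.2852151898246635)] [-3.26506273e+01  2.29305804e+01  1.07236602e+02 -2.52017303e-03
  4.97153063e+01 -1.08320091e+02] [ 0.25 -0.19  4.34]
```

View pics/w1.png

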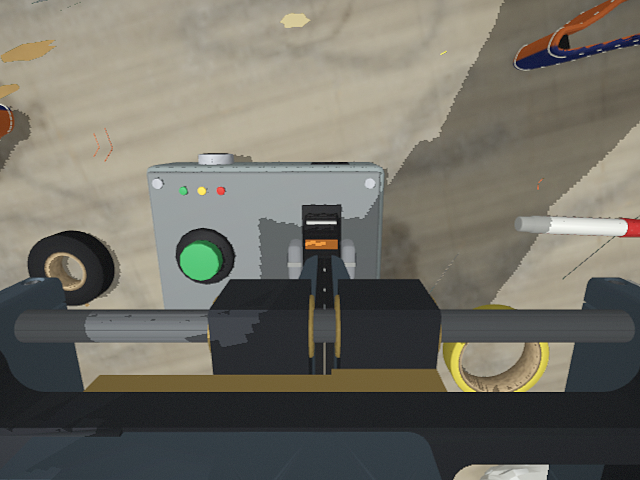

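The wrist view shows the closed fingertips over the wheel and between the ears, with the orange bar at (321,244) on the robot's side. Now I press down in small steps.

```bash
z='x'; python3 -m creep '[{"tx":0.2,"ty":-0.2,"tz":2.2,"rx":0,"ry":0,"rz":0},{"tx":0,"ty":0,"tz":2,"rx":0,"ry":0,"rz":0},{"tx":0,"ty":0,"tz":0,"rx":0,"ry":0,"rz":0},{"tx":0,"ty":0,"tz":0,"rx":0,"ry":0,"rz":0}]'; python3 -m creep '[{"tx":0,"ty":0,"tz":0.3,"rx":0,"ry":0,"rz":0},{"tx":0,"ty":0,"tz":0,"rx":0,"ry":0,"rz":0}]';python3 -m creep '[{"tx":0,"ty":0,"tz":0.2,"rx":0,"ry":0,"rz":0},{"tx":0,"ty":0,"tz":0,"rx":0,"ry":0,"rz":0}]'
```

```text
time_s: 6.32
tcp_pos: [556.8, -332.1, 91.8]
tool_rot: [[-0.969, 0.247, -0.0], [0.247, 0.969, 0.0], [0.0, 0.0, -1.0]]
force: [0.4, -0.6, 0.4]
grip_width: 0.4
time_s: 6.58
tcp_pos: [556.8, -332.1, 89.0]
tool_rot: [[-0.969, 0.247, 0.0], [0.247, 0.969, -0.0], [-0.0, -0.0, -1.0]]
force: [0.1, -0.7, -0.4]
grip_width: 0.6
time_s: 6.82
tcp_pos: [557.0, -332.3, 87.2]
tool_rot: [[-0.969, 0.247, 0.0], [0.247, 0.969, -0.0], [-0.001, -0.0, -1.0]]
force: [0.9, 0.1, 4.0]
grip_width: 0.3
```

```bash
python3 -m creep '[{"tx":0,"ty":0,"tz":0.15,"rx":0,"ry":0,"rz":0},{"tx":0,"ty":0,"tz":0.1,"rx":0,"ry":0,"rz":0},{"tx":0,"ty":0,"tz":0,"rx":0,"ry":0,"rz":0}]'
```

```text
time_s: 7.2
tcp_pos: [557.1, -332.3, 84.7]
tool_rot: [[-0.969, 0.247, 0.001], [0.247, 0.969, -0.0], [-0.001, -0.0, -1.0]]
force: [0.1, 0.4, 6.2]
grip_width: 0.8
```

Contact came near 88 mm. The tip is now 3.3 mm into the spring at 6 N, so I stroke 17 mm towards box +x, which is tool −x.

```bash
python3 -m creep '[{"tx":-0.2,"ty":0,"tz":0,"rx":0,"ry":0,"rz":0},{"tx":-0.3,"ty":0,"tz":0,"rx":0,"ry":0,"rz":0},{"tx":-0.3,"ty":0,"tz":0,"rx":0,"ry":0,"rz":0},{"tx":-0.3,"ty":0,"tz":0,"rx":0,"ry":0,"rz":0},{"tx":-0.3,"ty":0,"tz":0,"rx":0,"ry":0,"rz":0},{"tx":-0.3,"ty":0,"tz":0,"rx":0,"ry":0,"rz":0},{"tx":0,"ty":0,"tz":0,"rx":0,"ry":0,"rz":0}]'; python3 -m creep '[{"tx":0,"ty":0,"tz":-0.5,"rx":0,"ry":0,"rz":0},{"tx":0,"ty":0,"tz":-3,"rx":0,"ry":0,"rz":0},{"tx":0,"ty":0,"tz":-5,"rx":0,"ry":0,"rz":0},{"tx":5,"ty":0,"tz":-5,"rx":0,"ry":0,"rz":0},{"tx":5,"ty":0,"tz":-5,"rx":0,"ry":0,"rz":0},{"tx":0,"ty":0,"tz":0,"rx":0,"ry":0,"rz":0},{"tx":0,"ty":0,"tz":0,"rx":0,"ry":0,"rz":0}]'
python3 - <<'E'
from h import *
c=cam('wrist');t=cam('top')
a=cv2.resize(c['color'],(400,300));b=cv2.resize(t['color'][175:285,275:400],(341,300),interpolation=2)
cv2.imwrite('pics/c2.png',np.hstack([a,b])[:,:,::-1])
E
```

```text
time_s: 8.07
tcp_pos: [573.5, -336.5, 84.7]
tool_rot: [[-0.969, 0.247, 0.0], [0.247, 0.969, -0.0], [-0.0, -0.0, -1.0]]
force: [-0.6, 0.5, 6.4]
grip_width: 0.5
time_s: 8.95
tcp_pos: [487.6, -314.4, 257.6]
tool_rot: [[-0.969, 0.247, 0.0], [0.247, 0.969, -0.0], [-0.0, 0.0, -1.0]]
force: [-0.2, -0.2, -0.8]
grip_width: 0.1
```

View pics/c2.png

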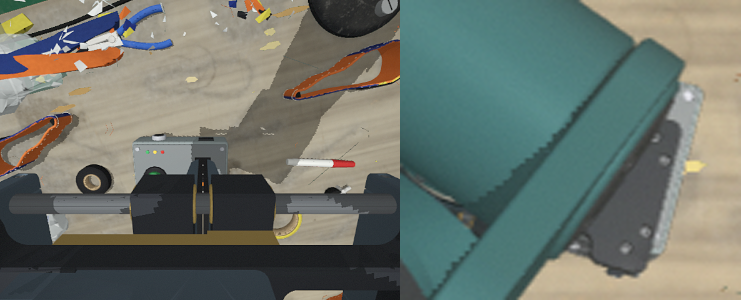

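The fingers hide the wheel in the wrist view and the arm hides it in the top view. The wrist camera sees the robot's side of the fingers, so I move beyond the wheel and look back.

```bash
python3 -m creep '[{"tx":-5,"ty":0,"tz":0,"rx":0,"ry":0,"rz":0},{"tx":-5,"ty":0,"tz":0,"rx":0,"ry":0,"rz":0},{"tx":-5,"ty":0,"tz":0,"rx":0,"ry":0,"rz":0},{"tx":-4,"ty":0,"tz":0,"rx":0,"ry":0,"rz":0},{"tx":0,"ty":0,"tz":0,"rx":0,"ry":0,"rz":0},{"tx":0,"ty":0,"tz":0,"rx":0,"ry":0,"rz":0}]'
python3 - <<'E'
from h import *
c=cam('wrist');np.savez('pics/w3.npz',**c);K=c['intrinsics'];M=c['camera_from_world']
for p in([565.1,-334.5,88],[543.9,-416.6,74]):
    q=K@(M@np.r_[p,1])[:3];uv=(q/q[2])[:2];print(uv)
    if p[2]==88:u,v=uv.astype(int)
a=c['color'][max(0,v-110):v+110,max(0,u-200):u+130]
cv2.imwrite('pics/c3.png',cv2.resize(a,None,fx=2.3,fy=2.3,interpolation=2)[:,:,::-1])
print(max(0,v-110),max(0,u-200))
E
```

```text
time_s: 9.8
tcp_pos: [671.3, -361.0, 256.0]
tool_rot: [[-0.969, 0.247, -0.002], [0.247, 0.969, 0.001], [0.002, 0.001, -1.0]]
force: [0.4, -0.6, 0.8]
grip_width: 0.5
[322.63299301  99.86754932]
[232.46985295 101.17056739]
0 122
```

View pics/c3.png

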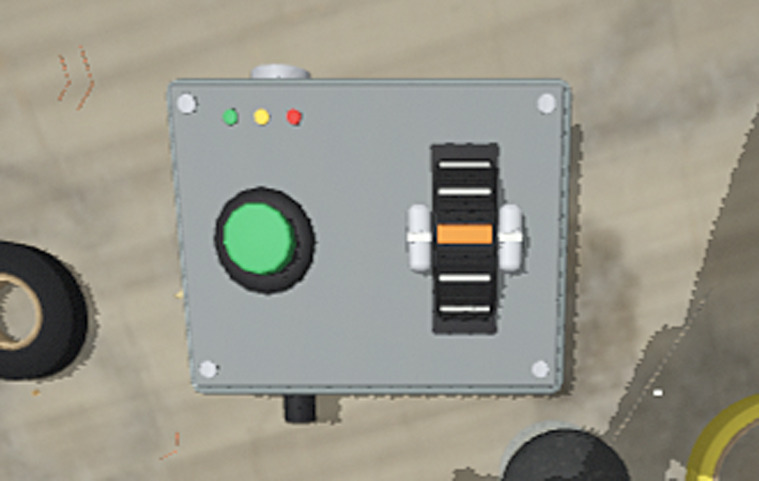

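The orange bar at (465,234) is level with the ear lines, with two ribs on each side, so the wheel is set at 0. The box is where it was. Next is the button.

```bash
python3 -c "
from h import *
print(tool([543.9,-416.6,78]))"
```

```text
[10.91 -8.53 17.87]
```

```bash
python3 -m creep '[{"tx":3.6,"ty":-2.8,"tz":0,"rx":0,"ry":0,"rz":0},{"tx":3.6,"ty":-2.8,"tz":0,"rx":0,"ry":0,"rz":0},{"tx":3.6,"ty":-2.8,"tz":0,"rx":0,"ry":0,"rz":0},{"tx":0,"ty":0,"tz":4,"rx":0,"ry":0,"rz":0},{"tx":0,"ty":0,"tz":4,"rx":0,"ry":0,"rz":0},{"tx":0,"ty":0,"tz":4,"rx":0,"ry":0,"rz":0},{"tx":0,"ty":0,"tz":3.5,"rx":0,"ry":0,"rz":0},{"tx":0,"ty":0,"tz":1.5,"rx":0,"ry":0,"rz":0},{"tx":0,"ty":0,"tz":0,"rx":0,"ry":0,"rz":0},{"tx":0,"ty":0,"tz":0,"rx":0,"ry":0,"rz":0}]'; python3 -c "
from h import *
print(tool([543.9,-416.6,74]))"
```

```text
time_s: 11.1
tcp_pos: [546.9, -416.7, 89.4]
tool_rot: [[-0.969, 0.247, 0.001], [0.247, 0.969, -0.001], [-0.002, -0.001, -1.0]]
force: [0.1, -1.1, 0.3]
grip_width: 0.4
[ 0.29 -0.07  1.54]
```

```bash
python3 -m creep '[{"tx":0.3,"ty":-0.1,"tz":1.2,"rx":0,"ry":0,"rz":0},{"tx":0,"ty":0,"tz":0.5,"rx":0,"ry":0,"rz":0},{"tx":0,"ty":0,"tz":0,"rx":0,"ry":0,"rz":0}]'; python3 -m creep '[{"tx":0,"ty":0,"tz":0.2,"rx":0,"ry":0,"rz":0},{"tx":0,"ty":0,"tz":0.1,"rx":0,"ry":0,"rz":0},{"tx":0,"ty":0,"tz":0,"rx":0,"ry":0,"rz":0}]'
```

```text
time_s: 11.48
tcp_pos: [542.9, -416.4, 70.6]
tool_rot: [[-0.969, 0.247, -0.001], [0.247, 0.969, 0.0], [0.001, 0.0, -1.0]]
force: [-2.9, -0.9, 4.0]
grip_width: 0.8
time_s: 11.85
tcp_pos: [543.1, -416.4, 68.2]
tool_rot: [[-0.969, 0.247, -0.0], [0.247, 0.969, -0.0], [0.0, -0.0, -1.0]]
force: [-4.1, 0.3, 8.9]
grip_width: 0.7
```

```bash
python3 -m creep '[{"tx":0,"ty":0,"tz":0.1,"rx":0,"ry":0,"rz":0},{"tx":0,"ty":0,"tz":0,"rx":0,"ry":0,"rz":0},{"tx":0,"ty":0,"tz":0,"rx":0,"ry":0,"rz":0}]'
```

```text
time_s: 12.22
tcp_pos: [543.2, -416.5, 68.1]
tool_rot: [[-0.969, 0.247, -0.0], [0.247, 0.969, -0.0], [0.0, -0.0, -1.0]]
force: [-8.4, 2.9, 19.5]
grip_width: 0.5
```

The button is at its stop: the tip holds at 68.1 mm while the force has risen to about 20 N. I lift straight off, move clear and check.

```bash
python3 -m creep '[{"tx":0,"ty":0,"tz":-0.3,"rx":0,"ry":0,"rz":0},{"tx":0,"ty":0,"tz":-1,"rx":0,"ry":0,"rz":0},{"tx":0,"ty":0,"tz":-4,"rx":0,"ry":0,"rz":0},{"tx":0,"ty":0,"tz":-5,"rx":0,"ry":0,"rz":0},{"tx":0,"ty":0,"tz":-5,"rx":0,"ry":0,"rz":0},{"tx":-4,"ty":2.8,"tz":-3.5,"rx":0,"ry":0,"rz":0},{"tx":-4,"ty":2.8,"tz":0,"rx":0,"ry":0,"rz":0},{"tx":-3,"ty":2.8,"tz":0,"rx":0,"ry":0,"rz":0},{"tx":0,"ty":0,"tz":0,"rx":0,"ry":0,"rz":0},{"tx":0,"ty":0,"tz":0,"rx":0,"ry":0,"rz":0}]'
python3 - <<'E'
from h import *
c=cam('wrist');K=c['intrinsics'];M=c['camera_from_world'];P=pts(c)
for p in([565.1,-334.5,88],[543.9,-416.6,74]):
    q=K@(M@np.r_[p,1])[:3];uv=(q/q[2])[:2];print(uv)
    if p[2]==88:u,v=uv.astype(int)
hsv=cv2.cvtColor(c['color'],cv2.COLOR_RGB2HSV)
g=(hsv[...,0]>45)&(hsv[...,0]<85)&(hsv[...,1]>100);g=cv2.morphologyEx(g.astype(np.uint8),2,np.ones((9,9)))>0
print('button',np.median(P[g],0))
v0,u0=max(0,v-110),max(0,u-200)
cv2.imwrite('pics/c4.png',cv2.resize(c['color'][v0:v+110,u0:u+130],None,fx=2.3,fy=2.3,interpolation=2)[:,:,::-1]);print(u0,v0)
E
```

```text
time_s: 13.48
tcp_pos: [670.1, -362.1, 254.7]
tool_rot: [[-0.969, 0.247, -0.0], [0.247, 0.969, 0.0], [0.0, 0.0, -1.0]]
force: [-0.5, -0.2, -0.3]
grip_width: 0.8
[324.17994188 100.33006891]
[233.62919213 101.59474698]
button [ 547.77816525 -413.65173738   74.11973243]
124 0
```

View pics/c4.png

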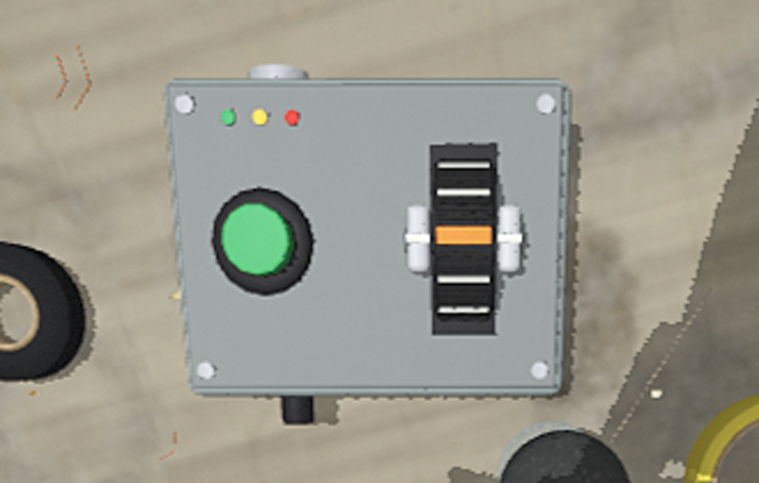

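The orange bar at (463,235) is still level with the ear lines. The button is back up at 74 mm, the box hasn't moved and the arm is clear, so I hand in.

```bash
python3 -c "
from station import env
print(env.sign_off())"
```

```text
the job is handed in; nothing more can be done
None
```

The wheel is set with its orange bar at the top, and the green button was then pressed fully down and came back up. I handed the job in at about 13.5 s.

- **Wheel:** it started one click short (-0.52). I pressed the closed fingertips down about 3.3 mm (6 N) and stroked 17 mm towards box +x. The picture after lifting off showed the bar level with the ear lines.
- **Button:** I pressed it only after seeing the wheel set. The tip stopped at 68.1 mm, 6 mm below the button's 74 mm top. My last 1 mm step hardly moved it and raised the force to about 20 N down, with about 9 N sideways.
- **Last checks:** the bar is still level, the button top reads 74.1 mm, and the box looks unmoved to within a pixel or two of the earlier picture. The robot is clear of everything.
- **Not checked or off:**
  - The first look after the stroke was blocked by the arm, so I took it again from the far side.
  - The last depth reading put the button about 5 mm to the side of my first measurement. The before and after pictures agree, so I put this down to camera calibration and the slanted view.
  - Of the bystanders, only the tape rolls and the jar are partly in the last picture. None was approached.

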